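# Turn the lamp dimmer up four clicks and store it

### The arm

A 6-joint arm with a two-finger parallel gripper is mounted at the origin on a cart in front of the work surface, level with it; the furniture and walls round the work are solid. World frame = base frame: x ahead of the robot, y to its left, z up, the work surface at z = 0. Lengths are in m, angles in rad, forces in N, time in s.
With the tool pointing down it reaches from about 0.375 to 0.9 m from the base axis. Payload 3.1 kg.
Tool frame: the origin (TCP) lies between the finger pads; the fingertips stand 8 mm ahead of it and the grasp point (between the pads) lies 11 mm behind it (robot.tips_ahead is the distance from the TCP to the fingertips, in m); z points along the fingers, y is the line along which they close (so a half turn about z gives the same grasp; the last joint's range is limited). The gripper opens to 87 mm and grips with 3 to 60 N. Pads are 19 mm wide; open, the fingers measure 117 mm over their backs; the gripper's body (75 mm by 190 mm) begins 51 mm behind the grasp point.
Start: joints at [-0.178, 0.527, 1.433, -0, 1.181, -0.178], TCP at [0.625, 0, 0.231] pointing down, gripper open.
Joint ranges: [-3.08, 3.08], [-0.75, 2.2], [0.22, 2.44], [-1.43, 4.57], [0, 2.65], [-2.85, 2.85]. Speed limits (rad/s): [2.79, 2.79, 3.14, 3.14, 3.14, 3.14].

### API

Orientations are given as a unit quaternion [w, x, y, z].
In Python, from bench import sensors, snapshot, camera_params, robot gives the robot as it stands.
- The arm moves only by the tool arm_command, never from a script. Its argument "rows" is a list that holds one entry, the list of rows, each a list of 5 numbers: the opening, from 0 (shut) to 1 (fully open), then the shift along the world's x, y, z in mm, then the turn about the world's z in rad. In form: [[[hand, dx, dy, dz, roll], ...]]. A call has 1 to 10 rows; each row is the pose to reach, as a shift and turn from the pose commanded when the call began; what a row does not reach only later rows make up. A row lasts 1/8 s, in which the tool goes at most 62.5 mm and 10.7 degrees, less where a joint would pass 70% of its speed; a pose out of reach is approached as far as the arm can. A call with a gripper value outside its range is refused whole. The fingers move at their own pace and stop on an object; "grip_force" is the grip in N (left out, the last holds). Time passes only in rows, so rows that repeat a pose let the fingers close. It gives the time, the measured TCP pose, the force, the opening and the grip force at its end, in the units of the state.
- sensors.sense(): the state, without advancing time (a new reading comes with each control period).
- snapshot(name): name is "scene" or "side" or "wrist"; returns the picture (480x640x3 uint8, red, green, blue); there is no depth.
- camera_params(name): a dict with "fx", "fy", "cx", "cy" (pixels), "k1" (the pictures are not rectified: a ray, as slopes to the right and down, at radius r is drawn at 1 + k1 r^2 times it, then the intrinsics apply), "extrinsics" (4x4, takes a point from world to camera coordinates); the wrist camera has in their place "T_tool_cam" (4x4, takes a point from camera to tool coordinates, whose origin is the TCP and whose axes are the flange's). Camera axes: x right, y down, z forward; pixel columns grow to the right and rows downward; lengths in m; the calibration is good to about 2 mm. A picture is of the moment at which its call begins: read the wrist's pose just before it. camera_params takes no time and is no camera call.
- robot.sign_off(): hands the job in; it is judged then, once.
The state is a dict: "clock": time; "joint_pos": joint angles; "joint_vel": joint speeds; "tau": joint torques, N m; "tcp_pos": TCP position; "tool_rot": TCP orientation; "contact_force": force on the tool from outside, world axes, zero at the start; "ft_torque": the same for the moment, N m; "finger_gap": finger opening in m; "finger_force": force on a finger pad.
Only numpy, scipy, OpenCV 4.12 (cv2) and the standard library are available. Lean on these libraries where they do the work, as an engineer would, in place of code of your own. Each camera call takes 0.05 s, during which the arm holds its last target. There are 200 camera calls.

### The job

The copying lamps are too dim: with a fingertip, push the tab of the dimmer's click-stop dial round clockwise (seen from above) exactly four clicks from where it stands, without ever going on to a fifth, and leave it resting in that click. Then press the round push button on the same box all the way down and let go. Only push with the outside of the fingers: do not pinch the tab, and leave the things standing round the box where they are.

Things in the scene. Friction and masses are not known exactly. Their poses are not given: they have to be found in the camera images.
- dimmer: Grey control box screwed to the desk, 140 x 250 x 40 mm (its x, y, z). Origin: centre of its underside. Its z is up; its x points from the near long edge to the far one, its y to the dial's end. The dial's axis stands at box x = 0, y = +45 mm; the button at x = 0, y = -85 mm.
- dial_axis (a point): Centre of the dial's top face, on its vertical axis, 53 mm above the desk. The dial is a flat black disc, 110 mm across, its top 53 mm above the desk, with a low boss (28 mm across, 3 mm high) in its middle and one tall tab at its rim. Eight short black marks on the box round the dial show its eight click positions, 30 degrees apart.
- tab (a point): Middle of the tab, 44 mm out from the dial's axis. The tab is an upright black block on the dial, 24 mm long radially (32 to 56 mm from the axis), 14 mm thick, rising from the dial's face to 80.5 mm above the desk, this point being 67 mm above the desk, with a white line along its top as the pointer. It turns with the dial. Nothing else stands up on the dial, so a fingertip can stand over the disc beside the tab.
- dial (a joint): Turn of the dial in rad, growing clockwise seen from above. 0 is the first click position (the tab then points 105 degrees anticlockwise from the box's x axis); clicks lie every 0.5236 rad (30 degrees), the last at 3.665, with stops just beyond the first and the last. It starts resting in one of the first four clicks. A push of about 3 to 4 N on the tab takes it over a click; half-way between two clicks it jumps by itself into the next and stays there.
- tab_back: The half of the tab on its anticlockwise side (seen from above): its face is the one to push to turn the dial clockwise. 24 x 7 x 28 mm; origin at the centre of its underside; x points outwards from the dial's axis, y anticlockwise.
- tab_front: The other half of the tab, on its clockwise side, same size and axes.
- set_button (a joint): Travel of the push button in m: 0 up, 0.006 fully down; a spring brings it back; fully down takes 5 N.
- set_button_top (a point): Centre of the top face of the round grey push button (32 mm across) on the box, at the opposite end from the dial. It is pressed straight down.
- loupe: Black eyepiece loupe, 41 mm across, 38 mm high, standing beside the dial's end of the box. Origin: centre of its underside. To be left alone.
- pin_jar: Clear round jar with a white lid, 48 mm across, 46 mm high, behind the box. Origin: centre of its underside. To be left alone.
- vial: Slim vial with a black cap, 22 mm across, 62 mm high, behind the box. Origin: centre of its underside. To be left alone.

How it is judged:
On the way, in this order (a step that is already met when the one before it is completed fails the run):
1. the dial rests four clicks clockwise of its start (distance of tab from where it was at the start of the episode between 0.0736 and 0.0787 m and velocity of joint dial below 0.3 rad/s), for 0.2 s.
2. the button is pressed fully down (value of joint set_button above 0.0045 m), for 0.02 s.
At the end, for the whole second after the job is handed in: The dial rests in the fourth click clockwise of its start (within about 7 degrees; the tab's middle 73.6 to 78.7 mm from where it began), and after that the button was pressed at least 4.5 mm and has come up again (distance of tab from where it was at the start of the episode between 0.0736 and 0.0787 m and velocity of joint dial between -0.1 and 0.1 rad/s and value of joint set_button below 0.0015 m); the robot touches nothing.
It fails at once if the dial is turned on towards a fifth click (distance of tab from where it was at the start of the episode above 0.0826 m).
It fails at once if the tab is pinched (both of its faces pressed by the fingers at once) (contact force between the fingers and tab_back above 2 N and contact force between the fingers and tab_front above 2 N).
It fails at once if a thing beside the box is moved, lifted or knocked over (distance of any of loupe, pin_jar, vial from where it was at the start of the episode above 0.015 m or angle between any of vial, pin_jar, loupe's own z axis and vertical above 0.5 rad).
It also fails if it takes over 61 s, if anything falls off the work surface, if the arm or the gripper's body presses on something with over 40 N, if the wrist force passes 120 N, or if a joint passes its speed limit or range.

## Working session

There is one attempt and no reset: what is moved stays moved. The work goes in short steps, Python scripts to look and compute and a tool call to move; the robot and the scene stay as the last step left them, time stands still between calls to the robot, and variables do not carry over. Pictures are saved under pics/ and viewed, at most 10 in all, crops included, and the job is handed in when it is done.

Besides the shell and the picture viewer there is one more tool, called after "Emit:" in YAML: its name, and indented under it one key for each argument. arm_command: Moves the arm, as the interface text tells. Its arguments: {"type":"object","properties":{"rows":{"type":"array","items":{"type":"array","items":{"type":"array","items":{"type":"number"}}}},"grip_force":{"type":"number"}},"required":["rows"]}

```bash
mkdir -p pics; python3 - <<'E'
from bench import sensors,snapshot,camera_params
import cv2
print(sensors.sense())
for n in("scene","side","wrist"):
    cv2.imwrite(f"pics/{n}0.png",snapshot(n)[:,:,::-1]); print(n,camera_params(n))
E
```

```text
{'clock': 0.0, 'joint_pos': array([-1.78445911e-01,  5.28486808e-01,  1.43390708e+00, -7.27918741e-07,
        1.18135261e+00, -1.78498941e-01]), 'joint_vel': array([ 1.81640831e-04, -9.17394724e-04, -3.88974475e-04, -9.34217557e-06,
       -2.61020180e-04, -5.44517268e-04]), 'tau': array([-5.45745443e-04, -4.40045428e+01, -1.76593530e+01,  6.32597599e-02,
        5.83207863e-02, -1.53719384e-04]), 'tcp_pos': array([6.24292512e-01, 1.90670934e-04, 2.29557392e-01]), 'tool_rot': array([-8.84397306e-04,  7.07087524e-01,  7.07125218e-01, -6.14493353e-04]), 'contact_force': array([ 0.34768671,  0.59573277, -0.24714307]), 'ft_torque': array([0.02302263, 0.0044546 , 0.00910981]), 'finger_force': 0.0, 'finger_gap': 0.08683622605690092}
scene {'fx': 441.5631464994386, 'fy': 441.5631464994386, 'cx': 320.8206946213899, 'cy': 239.12615235618966, 'k1': 0.012385445526169912, 'extrinsics': array([[ 0.87282896, -0.48769386, -0.01800829, -0.45139407],
       [-0.24632578, -0.40839565, -0.87894061,  0.26565658],
       [ 0.42129944,  0.77160073, -0.47659112,  0.47879475],
       [ 0.        ,  0.     
[... 225 characters left out ...]
69306,  0.14186721],
       [ 0.66753266,  0.33895993, -0.66295273, -0.42220618],
       [-0.58947947, -0.3033604 , -0.74865641,  1.29866289],
       [ 0.        ,  0.        ,  0.        ,  1.        ]])}
wrist {'fx': 338.56841126004144, 'fy': 338.56841126004144, 'cx': 318.3565669556659, 'cy': 246.29140796862657, 'k1': -0.056774270790793106, 'T_tool_cam': array([[ 4.95688104e-04, -9.62059637e-01, -2.72838798e-01,
         7.48504525e-02],
       [ 9.99999800e-01,  5.83716193e-04, -2.41467797e-04,
        -9.18202380e-06],
       [ 3.91566845e-04, -2.72838623e-01,  9.62059734e-01,
        -1.54048221e-01],
       [ 0.00000000e+00,  0.00000000e+00,  0.00000000e+00,
         1.00000000e+00]])}
```

View pics/scene0.png

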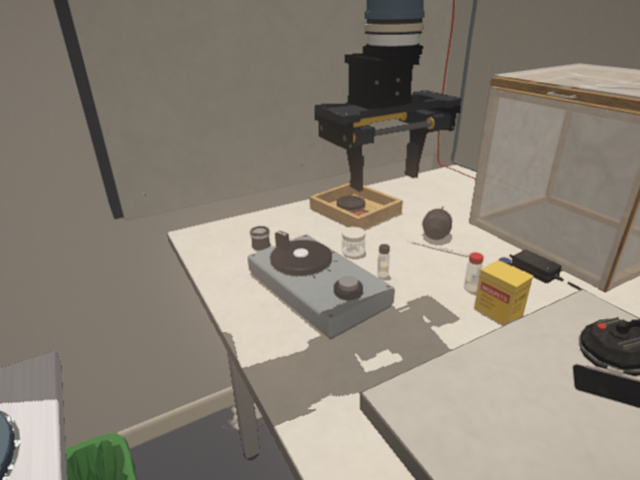

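View pics/wrist0.png

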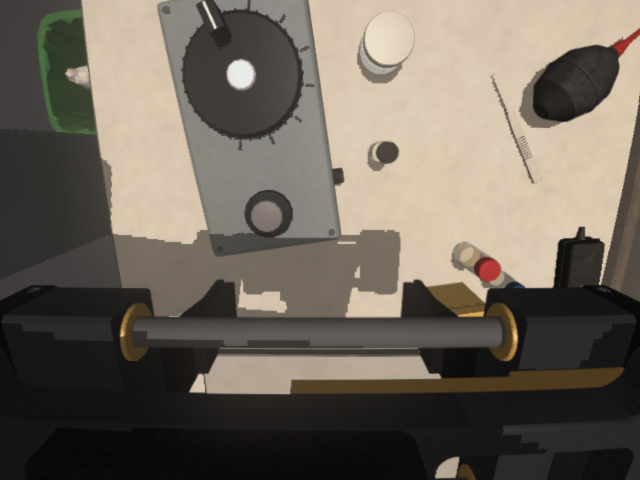

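The wrist view shows the dial boss at (241,75), the tab top around (212,18) pointing up-left, the button at (267,213), the jar at (388,38) and the vial at (385,152). In the scene view the boss is at (301,256), the button at (348,285) and the tab at (282,238).

```bash
cat > h.py <<'E'
import numpy as np, cv2
from bench import sensors,camera_params
from scipy.spatial.transform import Rotation as R
def ray(n,px,st=None):
    c=camera_params(n); K=np.array([[c['fx'],0,c['cx']],[0,c['fy'],c['cy']],[0,0,1]])
    p=cv2.undistortPoints(np.array([[px]],float),K,np.array([c['k1'],0,0,0.]))[0,0]
    d=np.array([p[0],p[1],1])
    if n=="wrist":
        st=st or sensors.sense(); q=st['tool_rot']; T=np.eye(4); T[:3,:3]=R.from_quat([*q[1:],q[0]]).as_matrix(); T[:3,3]=st['tcp_pos']
        T=T@c['T_tool_cam']
    else: T=np.linalg.inv(c['extrinsics'])
    return T[:3,3],T[:3,:3]@d
def onz(n,px,z,st=None):
    o,d=ray(n,px,st); return o+d*(z-o[2])/d[2]
def tri(*v):
    A=0;b=0
    for n,px in v:
        o,d=ray(n,px); d=d/np.linalg.norm(d); P=np.eye(3)-np.outer(d,d); A=A+P; b=b+P@o
    x=np.linalg.solve(A,b); return x
E
python3 - <<'E'
from h import *
np.set_printoptions(precision=4,suppress=True)
for k,px,z in[('boss',(241,75),.056),('tab outer top',(204,3),.0805),('tab inner top',(216,29),.0805),('button',(267,213),.05),('jar',(389,38),.046),('vial',(386,152),.062),('boxcorner nl',(219,254),.04),('fl',(340,237),.04),('ff',(307,0),.04)]:
    print(k,onz('wrist',px,z))
print(tri(('wrist',(241,75)),('scene',(301,256))),tri(('wrist',(267,213)),('scene',(348,283))))
im=cv2.imread('pics/scene0.png')[210:330,220:420]; cv2.imwrite('pics/s1.png',cv2.resize(im,None,fx=4,fy=4,interpolation=2)[:480])
im=cv2.imread('pics/side0.png'); cv2.imwrite('pics/sd.png',im)
im=cv2.imread('pics/wrist0.png')[0:250,140:410]; cv2.imwrite('pics/w1.png',cv2.resize(im,None,fx=2.4,fy=2.4,interpolation=2)[:600])
E
```

```text
boss [0.5548 0.1413 0.056 ]
tab outer top [0.5326 0.1912 0.0805]
tab inner top [0.5412 0.1717 0.0805]
button [0.5727 0.0149 0.05  ]
jar [0.6877 0.1746 0.046 ]
vial [0.6864 0.0741 0.062 ]
boxcorner nl [ 0.5179 -0.0312  0.04  ]
fl [ 0.6467 -0.0123  0.04  ]
ff [0.6137 0.2077 0.04  ]
[0.5544 0.142  0.0467] [0.5747 0.0149 0.0545]
```

View pics/sd.png

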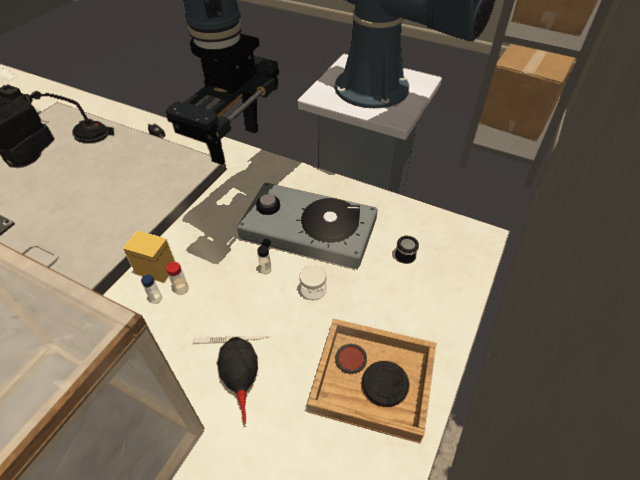

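View pics/w1.png

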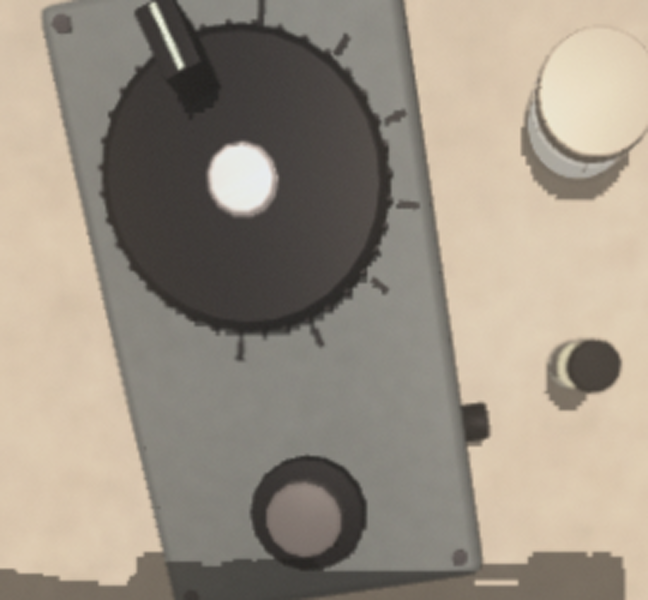

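The side view shows the boss at (330,217), the tab line at (352,207), the button at (268,203) and the loupe at (407,247). In the enlarged wrist crop seven marks are free, and the tab covers the first one at about 114° world. So the tab stands at click 0 and must go to about -6°.

```bash
python3 - <<'E'
from h import *
np.set_printoptions(precision=4,suppress=True)
print('boss',tri(('wrist',(240.8,75)),('side',(330,217))),tri(('wrist',(240.8,75)),('scene',(301,254)),('side',(330,217))))
print('btn',tri(('wrist',(267,216)),('side',(268,200))),onz('wrist',(267,216),.05))
print('loupe',onz('side',(407,242),.038))
A=np.array([.5548,.1413]); c0=np.array([.625,0])
u=lambda a:np.array([np.cos(a),np.sin(a)])
for off in(32,23):
  for d in range(0,121,10):
    a=np.radians(114-d); p=A+.044*u(a)+off/1e3*u(a+np.pi/2)
    print(off,d,np.round((p-c0)*1e3,1),round(np.radians(24-d),3))
    if off==32:break
E
```

```text
boss [0.5536 0.1423 0.0502] [0.5546 0.1419 0.0507]
btn [0.5733 0.0136 0.0565] [0.5726 0.0118 0.05  ]
loupe [0.5361 0.2948 0.038 ]
32 0 [-117.3  168.5] 0.419
23 0 [-109.1  172.1] 0.419
23 10 [-103.2  178.4] 0.244
23 20 [-96.2 183.6] 0.07
23 30 [-88.5 187.5] -0.105
23 40 [-80.2 189.9] -0.279
23 50 [-71.6 190.9] -0.454
23 60 [-62.9 190.4] -0.628
23 70 [-54.5 188.4] -0.803
23 80 [-46.6 185. ] -0.977
23 90 [-39.4 180.2] -1.152
23 100 [-33.1 174.3] -1.326
23 110 [-27.9 167.3] -1.501
23 120 [-24.  159.6] -1.676
```

Emit:
arm_command:
  rows:
    - [[0,-20,30,0,0.1],[0,-50,70,0,0.2],[0,-80,110,0,0.3],[0,-105,150,0,0.419],[0,-117,168,0,0.419],[0,-117,168,0,0.419],[0,-117,168,-40,0.419],[0,-117,168,-80,0.419],[0,-117,168,-80,0.419],[0,-117,168,-80,0.419]]

```text
clock: 1.4
tcp_pos: [0.5097, 0.1672, 0.1514]
tool_rot: [0.001, 0.545, 0.838, 0.001]
contact_force: [-0.2, 0.1, 0.5]
finger_gap: 0.0016
finger_force: 0.0
```

Emit:
arm_command:
  rows:
    - [[0,0,0,-30,0],[0,0,0,-60,0],[0,0,0,-79,0],[0,0,0,-79,0],[0,0,0,-79,0],[0,0,0,-79,0]]

```text
clock: 2.15
tcp_pos: [0.5092, 0.1681, 0.073]
tool_rot: [0.001, 0.545, 0.839, 0.001]
contact_force: [-0.4, 1.3, -0.0]
finger_gap: 0.0005
finger_force: 0.0
```

```bash
cat > look.py <<'E'
import sys,cv2,numpy as np
from bench import snapshot,sensors
a=snapshot("side")[160:290,220:440,::-1]; b=snapshot("scene")[170:300,220:420,::-1]
f=lambda i:cv2.resize(i,(800*i.shape[1]//420,800*130//420),interpolation=2)
cv2.imwrite(f"pics/{sys.argv[1]}.png",np.hstack([f(a),f(b)])[:,:800])
s=sensors.sense(); print(s['tcp_pos'],s['contact_force'],s['clock'])
E
python3 look.py a1
```

```text
[0.50866407 0.1681094  0.07256742] [ 0.30122722  0.14837905 -0.23735839] 2.25
```

View pics/a1.png

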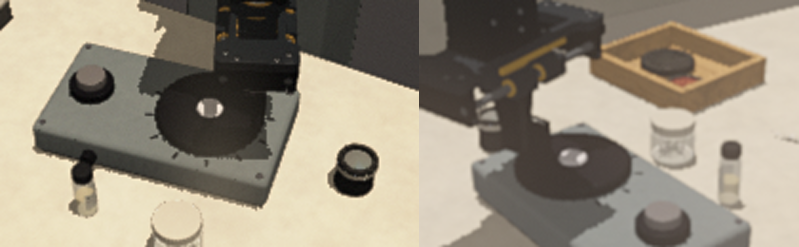

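The picture shows the fingers beside the tab on its anticlockwise side, above the box, with the loupe, jar and vial clear. Next I creep toward the tab.

Emit:
arm_command:
  rows:
    - [[0,3,1.5,0,0],[0,5.5,2.5,0,0],[0,7,3,0,0],[0,7,3,0,0],[0,7,3,0,0]]

```text
clock: 2.88
tcp_pos: [0.5148, 0.171, 0.0714]
tool_rot: [-0.0, 0.545, 0.839, -0.0]
contact_force: [-0.5, 0.2, 0.5]
finger_gap: 0.0003
finger_force: 0.0
```

Emit:
arm_command:
  rows:
    - [[0,1,0.5,0,0],[0,2,1,0,0],[0,2,1,0,0],[0,2,1,0,0]]

```text
clock: 3.38
tcp_pos: [0.517, 0.172, 0.0715]
tool_rot: [-0.0, 0.545, 0.839, -0.0]
contact_force: [0.4, -0.1, 0.3]
finger_gap: 0.0003
finger_force: 0.0
```

Emit:
arm_command:
  rows:
    - [[0,1,0.5,0,0],[0,2,1,0,0],[0,2,1,0,0],[0,2,1,0,0]]

```text
clock: 3.88
tcp_pos: [0.519, 0.173, 0.0715]
tool_rot: [-0.0, 0.545, 0.839, -0.0]
contact_force: [0.0, -0.4, 1.1]
finger_gap: 0.0006
finger_force: 0.0
```

Emit:
arm_command:
  rows:
    - [[0,1,0.5,0,0],[0,2,1,0,0],[0,2,1,0,0],[0,2,1,0,0]]

```text
clock: 4.38
tcp_pos: [0.5209, 0.174, 0.0715]
tool_rot: [-0.0, 0.545, 0.839, -0.0]
contact_force: [0.4, -0.4, 0.4]
finger_gap: 0.0007
finger_force: 0.0
```

Emit:
arm_command:
  rows:
    - [[0,1,0.5,0,0],[0,2,1,0,0],[0,2,1,0,0],[0,2,1,0,0]]

```text
clock: 4.88
tcp_pos: [0.5223, 0.1748, 0.0715]
tool_rot: [-0.0, 0.545, 0.839, -0.001]
contact_force: [-2.3, -1.4, 1.2]
finger_gap: -0.0002
finger_force: 1.2
```

Emit:
arm_command:
  rows:
    - [[0,1,0.5,0,0],[0,2,1,0,0],[0,2,1,0,0],[0,2,1,0,0]]

```text
clock: 5.38
tcp_pos: [0.5234, 0.1756, 0.0714]
tool_rot: [-0.001, 0.545, 0.839, -0.001]
contact_force: [-5.3, -3.7, 2.5]
finger_gap: 0.0005
finger_force: 2.5
```

Emit:
arm_command:
  rows:
    - [[0,0.5,2.2,0,-0.087],[0,2.6,4.1,0,-0.175],[0,6,6.3,0,-0.262],[0,9.7,8.2,0,-0.349],[0,9.7,8.2,0,-0.349],[0,9.7,8.2,0,-0.349],[0,9.7,8.2,0,-0.349]]

```text
clock: 6.25
tcp_pos: [0.5348, 0.1843, 0.0716]
tool_rot: [0.0, 0.682, 0.732, 0.0]
contact_force: [0.2, -0.2, -1.1]
finger_gap: 0.0004
finger_force: 0.0
```

```bash
python3 look.py a2
```

```text
[0.53467605 0.18425375 0.07156268] [-0.3166738  -0.62818766 -0.10066922] 6.35
```

View pics/a2.png

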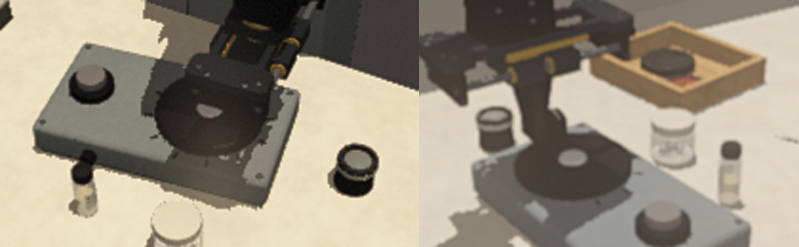

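The fingers follow the tab, and zero force means the dial has jumped into the first click. I carry on for two more, checking the force after each.

Emit:
arm_command:
  rows:
    - [[0,3.8,1.6,0,-0.087],[0,7.7,2.8,0,-0.175],[0,11.7,3.7,0,-0.262],[0,15.8,4.3,0,-0.349],[0,19.9,4.5,0,-0.436],[0,24,4.3,0,-0.524],[0,24,4.3,0,-0.524],[0,24,4.3,0,-0.524],[0,24,4.3,0,-0.524]]

```text
clock: 7.48
tcp_pos: [0.5585, 0.1885, 0.0715]
tool_rot: [-0.0, 0.848, 0.53, -0.0]
contact_force: [-0.1, -1.0, -0.2]
finger_gap: 0.0003
finger_force: 0.0
```

Emit:
arm_command:
  rows:
    - [[0,4.1,-0.5,0,-0.087],[0,8.1,-1.4,0,-0.175],[0,12,-2.6,0,-0.262],[0,15.8,-4.2,0,-0.349],[0,19.5,-6.1,0,-0.436],[0,23,-8.3,0,-0.524],[0,23,-8.3,0,-0.524],[0,23,-8.3,0,-0.524],[0,23,-8.3,0,-0.524]]

```text
clock: 8.6
tcp_pos: [0.5815, 0.1803, 0.0715]
tool_rot: [-0.0, 0.956, 0.293, -0.0]
contact_force: [0.5, -0.1, -0.9]
finger_gap: 0.0005
finger_force: 0.0
```

```bash
python3 look.py a3
```

```text
[0.5815367  0.18028418 0.07154479] [ 0.0041954   0.41545178 -0.0989255 ] 8.7
```

View pics/a3.png

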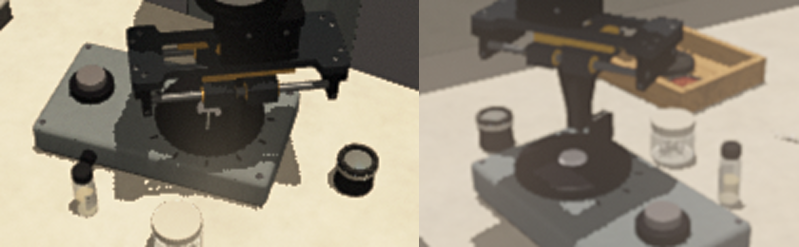

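The tab stands at click 3, just clockwise of the fingers (scene side, 600,125), with nothing else touched. Now the last click, going slowly.

Emit:
arm_command:
  rows:
    - [[0,3.2,-2.5,0,-0.087],[0,6.3,-5.3,0,-0.175],[0,9.1,-8.3,0,-0.262],[0,11.6,-11.6,0,-0.349],[0,12.7,-13.3,0,-0.393],[0,13.8,-15,0,-0.436],[0,14.6,-16.5,0,-0.471],[0,15.4,-18,0,-0.506],[0,15.4,-18,0,-0.506],[0,15.4,-18,0,-0.506]]

```text
clock: 9.95
tcp_pos: [0.5972, 0.1622, 0.0716]
tool_rot: [0.0, 0.999, 0.043, 0.0]
contact_force: [-1.1, 0.4, 0.4]
finger_gap: 0.0003
finger_force: 0.0
```

```bash
python3 look.py a4
```

```text
[0.59709378 0.16223361 0.07154697] [-1.05941816 -0.99596445 -0.52105451] 10.05
```

View pics/a4.png

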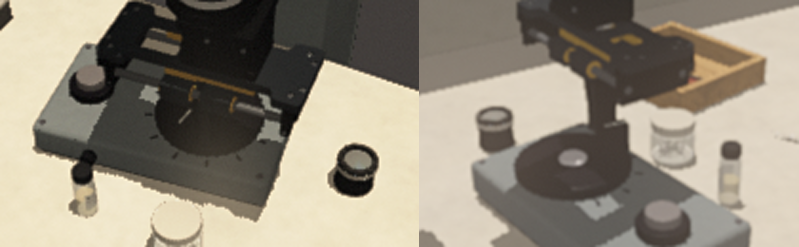

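The force is near zero and the tab is clear of the fingers, so I back off, rise and check with the wrist camera.

Emit:
arm_command:
  rows:
    - [[0,-0.5,4,0,0],[0,-0.5,4,20,0],[0,-0.5,4,60,0],[0,-3,-20,100,0.18],[0,-6,-50,140,0.36],[0,-10,-80,159,0.54],[0,-14,-110,159,0.72],[0,-18,-135,159,0.9],[0,-21,-149,159,1.08],[0,-24,-149,159,1.26]]

```text
clock: 11.3
tcp_pos: [0.5729, 0.0123, 0.2306]
tool_rot: [0.0, 0.78, 0.625, -0.0]
contact_force: [-0.2, -0.2, -0.7]
finger_gap: 0.0004
finger_force: 0.0
```

Emit:
arm_command:
  rows:
    - [[0,0,0,0,0.18],[0,0,0,0,0.224],[0,0,0,0,0.224],[0,0,0,0,0.224],[0,0,0,0,0.224]]

```text
clock: 11.92
tcp_pos: [0.5731, 0.0133, 0.2305]
tool_rot: [-0.0, 0.707, 0.707, -0.0]
contact_force: [0.5, -0.1, -0.0]
finger_gap: 0.0004
finger_force: 0.0
```

```bash
python3 - <<'E'
from bench import *
import cv2
from bench import sensors,snapshot
s=sensors.sense(); print(s['tcp_pos'],s['tool_rot'],s['clock'],s['contact_force'])
cv2.imwrite('pics/w2.png',snapshot('wrist')[:,:,::-1])
E
```

```text
[0.57305487 0.01332661 0.23053786] [-2.34850892e-05  7.07203114e-01  7.07010434e-01 -1.32199248e-05] 11.925 [ 0.48971145 -0.12223518 -0.03589639]
```

View pics/w2.png

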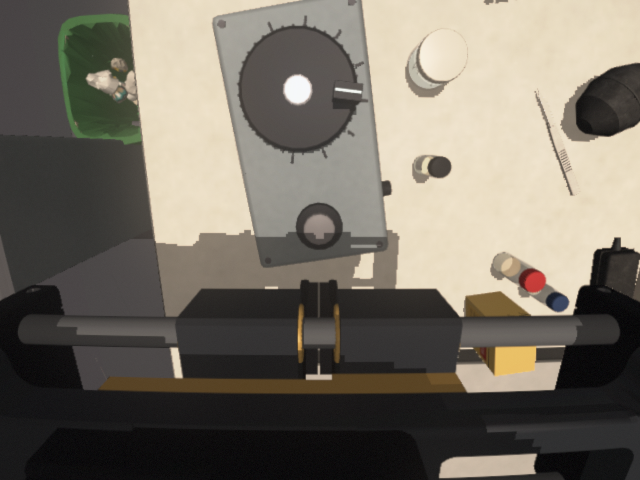

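The tab now points to about -6° at (347,91), on the fifth mark, with four marks counter-clockwise of it including the starting one, and three beyond. The jar, vial and box are undisturbed, and the button at (319,227) is in line with the tool, so I press it.

Emit:
arm_command:
  rows:
    - [[0,0,0,-50,0],[0,0,0,-100,0],[0,0,0,-140,0],[0,0,0,-155,0],[0,0,0,-158,0],[0,0,0,-160,0],[0,0,0,-162,0],[0,0,0,-162,0],[0,0,0,-162,0]]

```text
clock: 13.1
tcp_pos: [0.5743, 0.0131, 0.0695]
tool_rot: [0.001, 0.707, 0.707, 0.001]
contact_force: [1.1, -0.2, 2.6]
finger_gap: -0.0001
finger_force: 0.9
```

Emit:
arm_command:
  rows:
    - [[0,0,0,-2,0],[0,0,0,-4,0],[0,0,0,-4,0],[0,0,0,-4,0]]

```text
clock: 13.6
tcp_pos: [0.5742, 0.0131, 0.0649]
tool_rot: [0.001, 0.707, 0.707, 0.001]
contact_force: [3.7, 0.1, 4.9]
finger_gap: 0.0004
finger_force: 2.2
```

Emit:
arm_command:
  rows:
    - [[0,0,0,-1,0],[0,0,0,-2,0],[0,0,0,-2,0],[0,0,0,-2,0]]

```text
clock: 14.1
tcp_pos: [0.5742, 0.0131, 0.0643]
tool_rot: [0.001, 0.707, 0.707, 0.001]
contact_force: [1.9, 0.7, 13.5]
finger_gap: 0.0008
finger_force: 6.8
```

Contact came at about z 0.070 and it bottomed at 0.064 with 13.5 N, so the full 6 mm was travelled. Time to let go.

Emit:
arm_command:
  rows:
    - [[0,0,0,10,0],[0,0,0,40,0],[0,0,0,90,0],[0,0,0,140,0],[0,0,0,165,0],[0,0,0,165,0],[0,0,0,165,0],[0,0,0,165,0],[0,0,0,165,0]]

```text
clock: 15.22
tcp_pos: [0.5723, 0.0133, 0.2261]
tool_rot: [-0.001, 0.707, 0.707, -0.001]
contact_force: [0.2, -0.3, -0.1]
finger_gap: 0.0006
finger_force: 0.0
```

```bash
python3 - <<'E'
from bench import sensors,snapshot
import cv2
s=sensors.sense(); print(s['tcp_pos'],s['contact_force'])
cv2.imwrite('pics/w3.png',snapshot('wrist')[0:280,180:480,::-1])
E
```

```text
[0.57230782 0.01332157 0.22613379] [ 0.20218193 -0.32123035 -0.06036196]
```

View pics/w3.png

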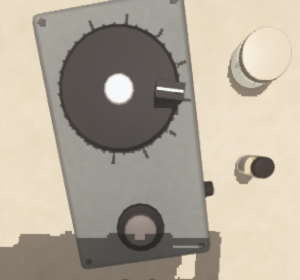

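The crop shows the dial unchanged in the fourth click (tab at 170,92), the button up again (141,228) and the arm clear.

```bash
python3 -c "
from bench import robot
print(robot.sign_off())"
```

```text
the job is handed in; nothing more can be done
None
```

I turned the dial four clicks clockwise and left it resting there, then pressed the button fully down and let it come back up; the job is handed in, but the hand-in returned no verdict.

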